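# Check the griddle lid's catch

## Task

The lid of the contact griddle has been put down, but its catch may or may not have gone home. Give the front handle a firm upward tug to see whether the catch holds; if the lid gives, press its front edge firmly down until the catch snaps, and tug again. Leave the lid fully down with a catch that has held against a tug, and do not disturb the crock or the things in the trays.

Things in the scene. Friction and masses are not known exactly. Their poses are not given: they have to be found in the camera images.
- griddle: Contact griddle (sandwich press), black base with hinged lid, 300 wide (y) x 260 deep (x) x 129 mm high with the lid down, fixed to the counter. Origin: centre of its underside; +z up; -x is its front (dial, grease drawer, release button), which faces the robot give or take its yaw. The lid's hinge axis lies 135 mm behind the origin (+x), 95 mm above the counter.
- lid: The griddle's lid (0.7 to 1.0 kg). Origin: the place to press, on the flat top of its black front margin, mid-width, 21 mm behind its front face; a steel panel 3 mm higher begins 20 mm behind it. Fully down: 114 mm in front of the griddle's origin, 126 mm above the counter; axes as the griddle's. About 10 to 15 N of pressing here snaps the catch; the lid then drops the rest of the way onto the base.
- lid_front (a point): Middle of the lid's front face, 135 mm in front of the griddle's origin and 106 mm above the counter when down. A caught lid lies fully down, with 4 mm play here (5 mm at the handle) before the catch stops it; it stands over 40 N. A lid not caught rests on the catch's sloped nose about 13 mm high here (17 mm at the handle) and lifts freely; let go, it sinks back there and never catches by its own weight.
- lid_handle (a point): Middle of the lid's handle: a round black bar 18 mm thick along the griddle's y, 51 mm clear in front of the lid, 120 mm free between the arms at its ends. Lid down: 195 mm in front of the griddle's origin, axis 122 mm above the counter, nothing below it. Pinch it from above, or hook it with shut tilted fingers put down behind it (open 60 mm or less). A free lid weighs 3 to 4.5 N here; a proper tug is 10 to 20 N for half a second.
- catch (a joint): Sprung steel bolt in the base's front, m: 0 is out (also with a caught lid, and with a lid that rests on its nose), 0.008 is pushed fully in (+x). Spring 8 N out, 15 N in. A wire loop under the lid's front edge pushes it in about 5 mm on the way down; it then springs out over the loop. Its outer end is the release button.
- catch_button (a point): Centre of the release button's face, 36 x 16 mm steel, in the middle of the base's front, 46 mm above the counter, 136 mm in front of the griddle's origin, standing 6 mm proud. Pushing it in frees a caught lid; it is not needed here.
- crock: White ceramic utensil crock, 122 mm across, 165 mm high, with a black nylon spatula standing in it (to about 340 mm high, leaning to one side), loose, 0.95 kg, to the right of the griddle. Origin: centre of its underside. Leave it alone.
- trays: Two wooden stacking trays, 370 (x) x 290 (y) mm, 135 mm high, fixed, at the left of the counter. Origin: centre of the underside.
- bowl: Glass bowl, 140 mm across, 65 mm high, loose in the upper tray. Origin: centre of its underside. Leave it alone.
- egg_mould: Orange silicone egg ring, 94 mm across, 22 mm high, loose in the upper tray. Origin: centre of its underside. Leave it alone.
- ladle: Steel ladle, 282 mm long, loose in the upper tray, handle to its own -x. Origin near mid-length at its underside. Leave it alone.

How it is judged:
On the way:
1. the tugged lid is stopped by its catch: held 0.2 s at the top of its play (origin 2 to 7 mm above fully down), bolt out, pulling on the catch with over 4 N (about 8 N at the handle) (z of lid in the frame of griddle between 0.128 and 0.133 m and value of joint catch below 0.002 m and contact force between lid and catch above 4 N), for 0.2 s.
At the end, for the whole second after the job is handed in: After a tug that the catch withstood, the lid lies still and fully down (its origin under 3 mm above its lowest place), with the bolt out over its loop (catch below 2 mm), and let go (z of lid in the frame of griddle between 0.122 and 0.129 m and value of joint catch below 0.002 m and linear speed of lid below 0.02 m/s); the robot touches nothing.
It fails at once if the crock is shifted more than 30 mm or tipped more than 0.3 rad (distance of crock from where it was at the start of the episode above 0.03 m or angle between crock's own z axis and vertical above 0.3 rad).
It fails at once if the bowl, egg mould or ladle is shifted more than 30 mm (distance of any of bowl, egg_mould, ladle from where it was at the start of the episode above 0.03 m).
It also fails if it takes over 64 s, if anything falls off the work surface, if the arm or the gripper's body presses on something with over 40 N, if the wrist force passes 120 N, or if a joint passes its speed limit or range.

## Robot

A 6-joint arm with a two-finger parallel gripper is mounted at the origin on the work surface. World frame = base frame: x ahead of the robot, y to its left, z up, the work surface at z = 0. Lengths are in m, angles in rad, forces in N, time in s.
With the tool pointing down it reaches from about 0.35 to 0.775 m from the base axis. Payload 7.3 kg.
Tool frame: the origin (TCP) lies on the centre line of the jaws, within the pads' length; the fingertips stand robot.nose_length ahead of it and the grasp point (between the pads) is the TCP (robot.nose_length is the distance from the TCP to the fingertips, in m); z points along the fingers, y is the direction in which the jaws open and shut (so a half turn about z gives the same grasp; the last joint's range is limited). The gripper opens to 92 mm and grips with 3 to 60 N. Pads are 19 mm wide; open, the fingers measure 130 mm over their backs; the gripper's body (75 mm by 190 mm) begins 47 mm behind the grasp point.
Start: joints at [-1.354, 0.342, 1.524, -0, 1.275, -0.146], TCP at [0.186, -0.491, 0.246] pointing down, gripper open.
Joint ranges: [-2.53, 2.53], [-0.77, 2.02], [0.04, 2.7], [-1, 4.14], [0.28, 2.66], [-3.11, 3.11]. Speed limits (rad/s): [2.57, 2.57, 3.14, 3.14, 3.14, 3.14].

## Interface

Orientations are given as [roll, pitch, yaw] about the fixed x, y, z axes, in that order (R = Rz(yaw) Ry(pitch) Rx(roll)).
In Python, from cell import robot, read_camera gives the robot as it stands.
- The arm moves only by the shell command python3 -m crank 'ROWS' [FORCE]. ROWS is JSON, a list of rows, each a list of 7 numbers: the shift along the tool's x, y, z in cm, then the turn, a rotation vector about the tool's x, y, z in degrees, then the opening, from 0 (shut) to 1 (fully open). In form: [[tx, ty, tz, wx, wy, wz, jaw], ...]. A call has 1 to 5 rows; each row is the pose to reach, as a shift and turn from the pose commanded when the call began, along the tool's axes at that moment; what a row does not reach only later rows make up. A row lasts 1/8 s, in which the tool goes at most 62.5 mm and 10.7 degrees, less where a joint would pass 70% of its speed; a pose out of reach is approached as far as the arm can. A call with a gripper value outside its range is refused whole. The fingers move at their own pace and stop on an object; FORCE is the grip in N (left out, the last holds). Time passes only in rows, so rows that repeat a pose let the fingers close. It gives the time, the measured TCP pose, the force and the opening at its end, in the units of the state.
- robot.observe(): the state, without advancing time (a new reading comes with each control period).
- read_camera(name): name is "scene" or "side" or "wrist"; returns a dict with "frame" (480x640x3 uint8, red, green, blue), "intrinsics" (3x3 intrinsics, pixels), "distortion" ([k1, k2, p1, p2, k3] as OpenCV has them; the pictures are not rectified), "R" (3x3) and "t" (3): a world point X has camera coordinates R X + t. Camera axes: x right, y down, z forward; pixel columns grow to the right and rows downward; lengths in m; the calibration is good to about 2 mm. A picture is of the moment at which its call begins. There is no depth.
- robot.hand_in(): hands the job in, once; it reports no verdict.
The state is a dict: "time": time; "qpos": joint angles; "qvel": joint speeds; "joint_efforts": joint torques, N m; "tool_pos": TCP position; "tool_rot": TCP orientation; "contact_force": force on the tool from outside, world axes, zero at the start; "torque": the same for the moment, N m; "opening": finger opening in m.
Only numpy, scipy, OpenCV 4.12 (cv2) and the standard library are available. Lean on these libraries where they do the work, as an engineer would, in place of code of your own. Each camera call takes 0.05 s, during which the arm holds its last target.

## Working session

There is one attempt and no reset: what is moved stays moved. The work goes in short steps, Python scripts to look and compute and a shell command to move; the robot and the scene stay as the last step left them, time stands still between calls to the robot, and variables do not carry over. Pictures are saved under pics/ and viewed, and the job is handed in when it is done.

```bash
ls; mkdir -p pics; python3 - <<'E'
from cell import robot, read_camera
import cv2, numpy as np
s=robot.observe(); print({k:np.round(v,3) for k,v in s.items()}, robot.nose_length)
for n in ["scene","side","wrist"]:
    c=read_camera(n); cv2.imwrite(f"pics/{n}0.png",c["frame"][:,:,::-1]); print(n,c["intrinsics"],c["distortion"],c["R"],c["t"])
E
```

```text
pics
{'time': np.float64(0.0), 'qpos': array([-1.354,  0.343,  1.525, -0.   ,  1.275, -0.146]), 'qvel': array([ 0.   ,  0.001, -0.   , -0.001,  0.001,  0.001]), 'joint_efforts': array([  0.   , -43.124, -24.422,   0.072,   0.056,  -0.   ]), 'tool_pos': array([ 0.186, -0.49 ,  0.245]), 'tool_rot': array([-3.14 , -0.   ,  0.363]), 'contact_force': array([-0.074,  0.06 , -0.265]), 'torque': array([-0.005, -0.078, -0.05 ]), 'opening': np.float64(0.092)} 0.019
scene [[475.32613026   0.         312.31004552]
 [  0.         475.32613026 237.79776082]
 [  0.           0.           1.        ]] [0.04460482 0.         0.         0.         0.        ] [[-0.7459907   0.66580939 -0.01399021]
 [ 0.48287717  0.52632268 -0.69986718]
 [-0.45861478 -0.52884996 -0.71413599]] [ 0.37941541 -0.26092854  1.57330332]
side [[617.31218441   0.         321.75142521]
 [  0.         617.31218441 234.54104214]
 [  0.           0.           1.        ]] [-0.17992426  0.          0.          0.          0.        ] [[ 0.43699668 -0.89934395 -0.01464093]
 [-0.71180851 -0.33582945 -0.6168851 ]
 [ 0.54987503  0.27999827 -0.78691704]] [-0.16476282  0.51117047  1.53879685]
wrist [[395.67345415   0.         312.75230772]
 [  0.         395.67345415 241.07442842]
 [  0.           0.           1.        ]] [-0.06996673  0.          0.          0.          0.        ] [[ 3.53884553e-01 -9.35288953e-01 -5.46014615e-04]
 [-8.92012631e-01 -3.37685536e-01  3.00469540e-01]
 [-2.81210223e-01 -1.05844477e-01 -9.53791255e-01]] [-0.52416972 -0.03600377  0.39179539]
```

View pics/scene0.png

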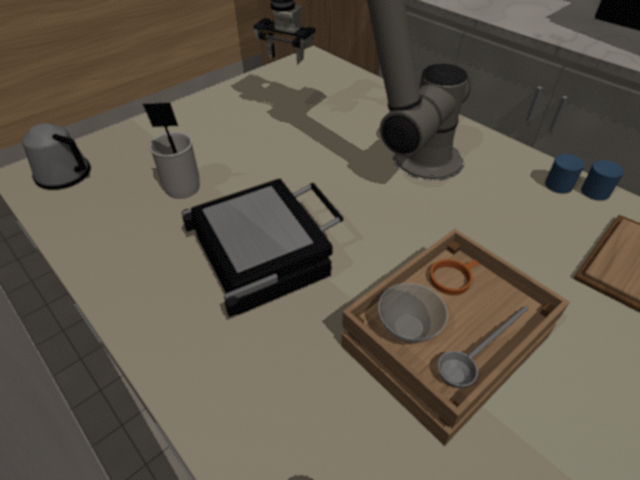

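View pics/side0.png

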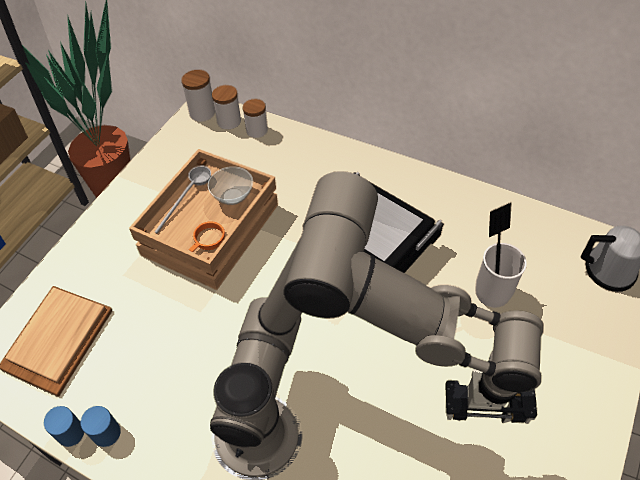

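View pics/wrist0.png

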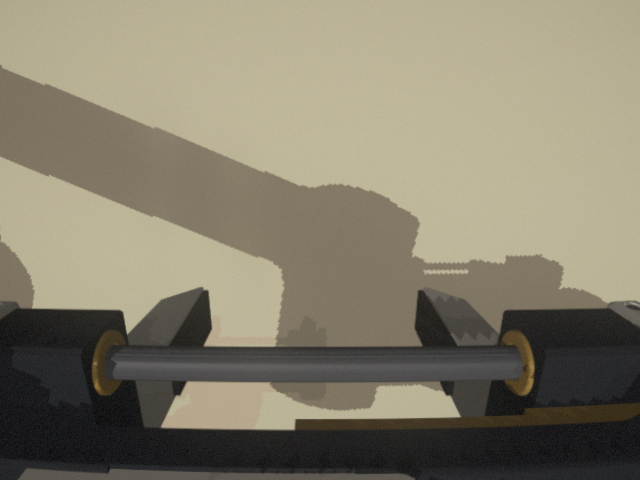

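The scene view shows the griddle lid (190-330, 180-300) with its handle bar from about (312,185) to (341,218). The crock is at (175,165) and the trays at (455,330). The arm hides the griddle in the side view. I'll enlarge the scene view.

```bash
cat > h.py <<'E'
from cell import robot, read_camera
import cv2, numpy as np
from scipy.spatial.transform import Rotation as Rn
def ray(c,uv):
    p=cv2.undistortPoints(np.array([[uv]],float),c["intrinsics"],np.array(c["distortion"]))[0,0]
    R=np.array(c["R"]);t=np.array(c["t"]); o=-R.T@t; d=R.T@np.r_[p,1]; return o,d/np.linalg.norm(d)
def plane(c,uv,z):
    o,d=ray(c,uv); return o+d*(z-o[2])/d[2]
def tri(c1,uv1,c2,uv2):
    o1,d1=ray(c1,uv1);o2,d2=ray(c2,uv2)
    A=np.c_[d1,-d2]; s=np.linalg.lstsq(A,o2-o1,rcond=None)[0]
    a=o1+d1*s[0];b=o2+d2*s[1]; return (a+b)/2,np.linalg.norm(a-b)
def proj(c,X):
    R=np.array(c["R"]); return cv2.projectPoints(np.array(X,float).reshape(-1,1,3),cv2.Rodrigues(R)[0],np.array(c["t"],float),c["intrinsics"],np.array(c["distortion"]))[0][:,0]
E
python3 - <<'E'
from h import *
f=cv2.imread("pics/scene0.png")[160:320,170:370]
cv2.imwrite("pics/z0.png",cv2.resize(np.clip(f*1.6,0,255).astype(np.uint8),(750,600),interpolation=cv2.INTER_CUBIC))
E
```

```text
(no output)
```

View pics/z0.png

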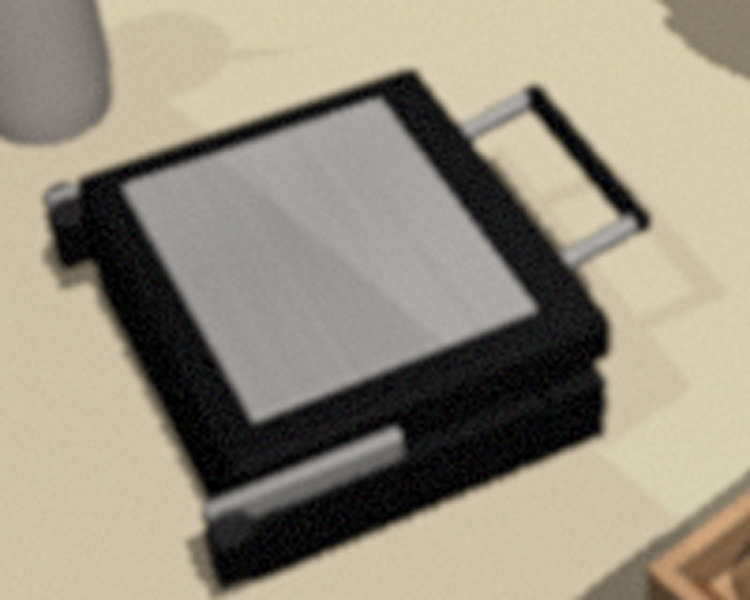

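```bash
python3 - <<'E'
from h import *
c=read_camera("scene")
z=lambda u,v:(170+(u+.5)/3.75-.5,160+(v+.5)/3.75-.5)
for h in (.122,.139):
    a=plane(c,z(535,94),h);b=plane(c,z(643,220),h); m=(a+b)/2; d=a-b
    yaw=np.arctan2(d[0],-d[1]); print("handle",h,a,b,m,np.linalg.norm(d),np.degrees(yaw))
for h in (.129,.142):
    P=[plane(c,z(*p),h) for p in ((385,97),(537,312),(255,420),(123,186))]
    print(np.round(P,3)); d=P[0]-P[1]; print(np.degrees(np.arctan2(d[0],-d[1])),[np.linalg.norm(P[i]-P[i-1]) for i in range(4)])
# crock base, spatula
print("crock",plane(c,(181,190),0),plane(c,(160,100),.34))
E
```

```text
handle 0.122 [ 0.46637045 -0.04479954  0.122     ] [0.50172859 0.10408978 0.122     ] [0.48404952 0.02964512 0.122     ] 0.15303015893137978 -13.359099714327854
handle 0.139 [ 0.48006966 -0.02909252  0.139     ] [0.51469854 0.11672597 0.139     ] [0.4973841  0.04381673 0.139     ] 0.14987392292582563 -13.359099714327874
[[ 0.554 -0.109  0.129]
 [ 0.616  0.125  0.129]
 [ 0.801  0.077  0.129]
 [ 0.745 -0.155  0.129]]
-14.912525265113581 [np.float64(0.19691250802040616), np.float64(0.2421581016439866), np.float64(0.19092398507624456), np.float64(0.23942037981349482)]
[[ 0.563 -0.096  0.142]
 [ 0.624  0.134  0.142]
 [ 0.806  0.088  0.142]
 [ 0.751 -0.142  0.142]]
-14.912525265113576 [np.float64(0.1937802017278334), np.float64(0.23830606932159926), np.float64(0.18788693879681065), np.float64(0.23561189669680913)]
crock [ 6.84648523e-01 -4.13701736e-01  1.11022302e-16] [ 0.70089372 -0.34658756  0.34      ]
```

```bash
cat >> h.py <<'E'
def togo(goal,yaw_deg,pitch_rot=None):
    s=robot.observe(); R=Rn.from_euler('xyz',s["tool_rot"])
    G=Rn.from_euler('xyz',[np.pi,0,np.radians(yaw_deg)])
    if pitch_rot is not None: G=pitch_rot*G
    print("t",round(s["time"],3),"pos",np.round(s["tool_pos"],4),"rot",np.round(np.degrees(s["tool_rot"]),2),"F",np.round(s["contact_force"],2),"op",round(float(s["opening"]),4))
    print("shift cm",np.round(R.inv().apply(np.array(goal)-s["tool_pos"])*100,2),"turn deg",np.round(np.degrees((R.inv()*G).as_rotvec()),2))
E
python3 - <<'E'
from h import *
togo([.44,.02,.30],76)
E
```

```text
t 0.2 pos [ 0.1863 -0.4906  0.2453] rot [-1.7995e+02 -1.0000e-02  2.0780e+01] F [0.03 0.84 0.08] op 0.0919
shift cm [ 41.84 -38.74  -5.43] turn deg [-4.000e-02 -3.000e-02 -5.522e+01]
```

```bash
python3 -m crank '[[4.2,-3.9,-1,0,0,-5.5,0.54],[8.4,-7.8,-2,0,0,-11,0.54],[12.6,-11.7,-3,0,0,-16.5,0.54],[16.8,-15.6,-4,0,0,-22,0.54],[21,-19.5,-5.4,0,0,-27.5,0.54]]'; python3 - <<'E'
from h import *
togo([.44,.02,.30],76)
E
```

```text
time: 0.82
tool_pos: [0.3138, -0.2322, 0.2999]
tool_rot: [-3.141, -0.0, 0.845]
contact_force: [1.5, -1.1, -0.4]
opening: 0.0503
t 0.825 pos [ 0.3138 -0.2322  0.2999] rot [-1.7999e+02 -1.0000e-02  4.8430e+01] F [ 1.47 -1.07 -0.44] op 0.0503
shift cm [27.24 -7.29 -0.  ] turn deg [-1.000e-02 -1.000e-02 -2.757e+01]
```

```bash
python3 -m crank '[[5.5,-1.5,0,0,0,-5.5,0.54],[11,-3,0,0,0,-11,0.54],[16.5,-4.5,0,0,0,-16.5,0.54],[22,-6,0,0,0,-22,0.54],[27.2,-7.3,0,0,0,-27.6,0.54]]'; python3 - <<'E'
from h import *
togo([.44,.02,.30],76)
for n in ["scene","side","wrist"]:
    c=read_camera(n); cv2.imwrite(f"pics/{n}1.png",c["frame"][:,:,::-1])
E
```

```text
time: 1.45
tool_pos: [0.4404, 0.0196, 0.2998]
tool_rot: [3.141, 0.0, 1.328]
contact_force: [0.4, -0.3, 0.0]
opening: 0.0496
t 1.45 pos [0.4404 0.0196 0.2998] rot [1.7997e+02 1.0000e-02 7.6100e+01] F [ 0.39 -0.33  0.03] op 0.0496
shift cm [ 0.03 -0.05 -0.02] turn deg [0.03 0.01 0.1 ]
```

View pics/wrist1.png

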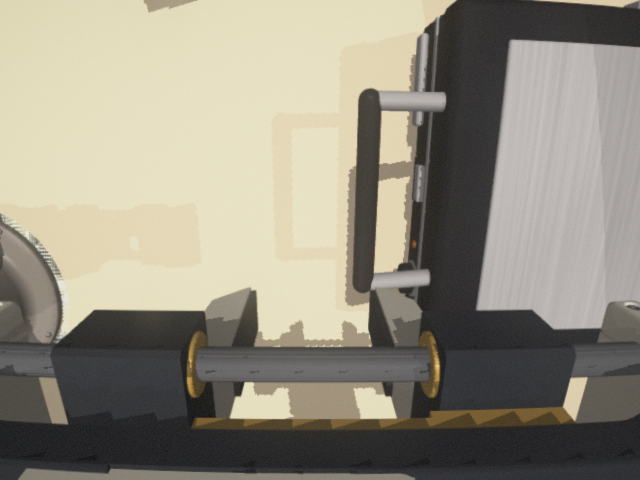

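View pics/side1.png

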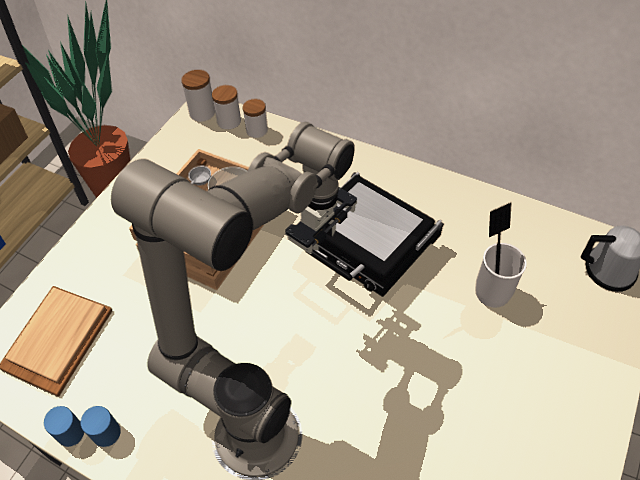

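View pics/scene1.png

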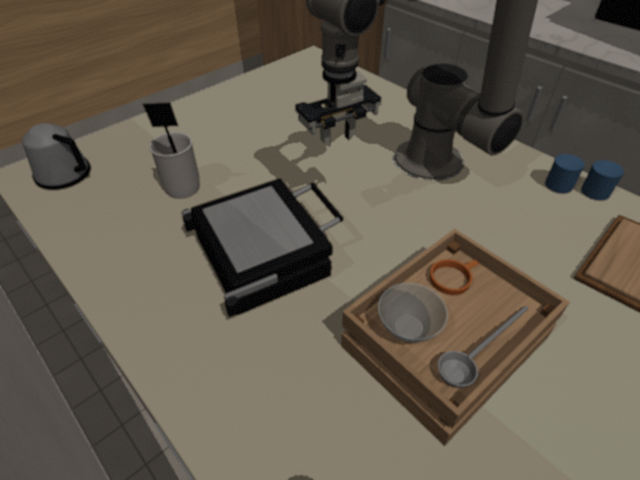

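The wrist view shows the bar from (370,95) to (362,287), with its arms on the right. I'll triangulate the bar ends against the scene view.

```bash
python3 - <<'E'
from h import *
w=read_camera("wrist"); s=read_camera("scene")
z=lambda u,v:(170+(u+.5)/3.75-.5,160+(v+.5)/3.75-.5)
L,e1=tri(s,z(641,219),w,(370,101)); Rr,e2=tri(s,z(537,97),w,(362,281))
print(L,e1,Rr,e2,(L+Rr)/2); d=L-Rr; print(np.linalg.norm(d),np.degrees(np.arctan2(-d[0],d[1])))
for h in (.122,.139):
    a=plane(w,(370,101),h);b=plane(w,(362,281),h); d=a-b;print(h,a,b,(a+b)/2,np.linalg.norm(d),np.degrees(np.arctan2(-d[0],d[1])))
f=w["frame"][60:320,300:640,::-1]; cv2.imwrite("pics/z1.png",cv2.resize(np.clip(f*1.5,0,255).astype(np.uint8),(780,596),interpolation=cv2.INTER_CUBIC))
f=s["frame"][160:320,170:370,::-1]
E
```

```text
[0.50439829 0.10217374 0.12369986] 0.003759970494935334 [ 0.46888166 -0.04120097  0.12341441] 0.0021447887440038003 [0.48663997 0.03048639 0.12355713]
0.14770856335367713 -13.913167845082228
0.122 [0.50585745 0.10073714 0.122     ] [ 0.46941921 -0.04288545  0.122     ] [0.48763833 0.02892584 0.122     ] 0.14817284961190239 -14.236039445231722
0.139 [0.5034383 0.1006797 0.139    ] [ 0.46895803 -0.03522546  0.139     ] [0.48619816 0.03272712 0.139     ] 0.14021092403487903 -14.236039445231723
```

View pics/z1.png

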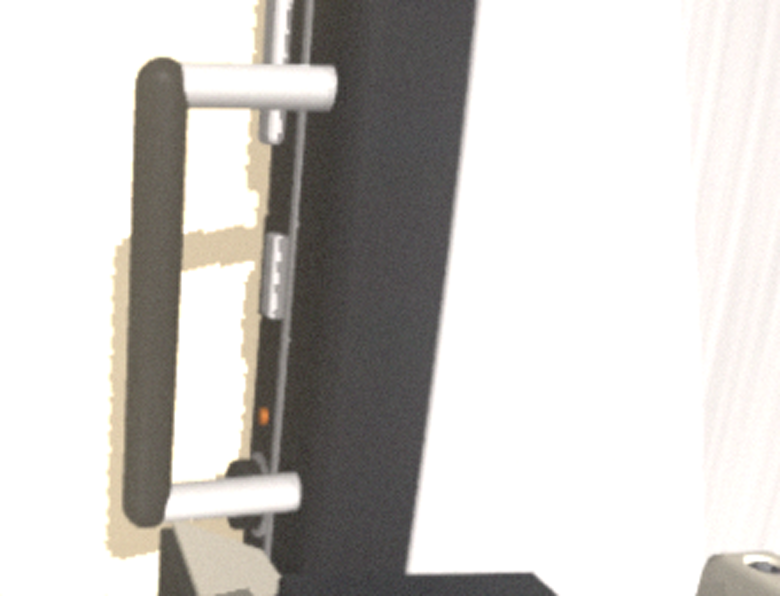

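```bash
python3 - <<'E'
from h import *
togo([.487,.030,.19],76)
togo([.487,.030,.123],76)
E
```

```text
t 1.7 pos [0.4396 0.0174 0.2994] rot [-1.7996e+02  4.0000e-02  7.5900e+01] F [-0.12 -0.51 -0.48] op 0.0497
shift cm [ 2.38  4.3  10.94] turn deg [-0.04  0.04 -0.1 ]
t 1.7 pos [0.4396 0.0174 0.2994] rot [-1.7996e+02  4.0000e-02  7.5900e+01] F [-0.12 -0.51 -0.48] op 0.0497
shift cm [ 2.39  4.3  17.64] turn deg [-0.04  0.04 -0.1 ]
```

```bash
python3 -m crank '[[1.2,2.2,4,0,0,0,0.54],[2.3,4.3,8,0,0,0,0.54],[2.3,4.3,11,0,0,0,0.54],[2.3,4.3,11,0,0,0,0.54]]'; python3 - <<'E'
from h import *
togo([.487,.030,.123],76)
w=read_camera("wrist"); cv2.imwrite("pics/wrist2.png",w["frame"][:,:,::-1])
w=read_camera("side"); cv2.imwrite("pics/side2.png",cv2.resize(w["frame"][150:330,250:490,::-1],(800,600)))
E
```

```text
time: 2.2
tool_pos: [0.4856, 0.028, 0.1879]
tool_rot: [-3.136, 0.001, 1.322]
contact_force: [0.2, 0.7, 0.3]
opening: 0.0498
t 2.2 pos [0.4856 0.028  0.1879] rot [-1.797e+02  7.000e-02  7.573e+01] F [0.19 0.73 0.29] op 0.0498
shift cm [0.23 0.12 6.49] turn deg [-0.3   0.07 -0.27]
```

View pics/wrist2.png

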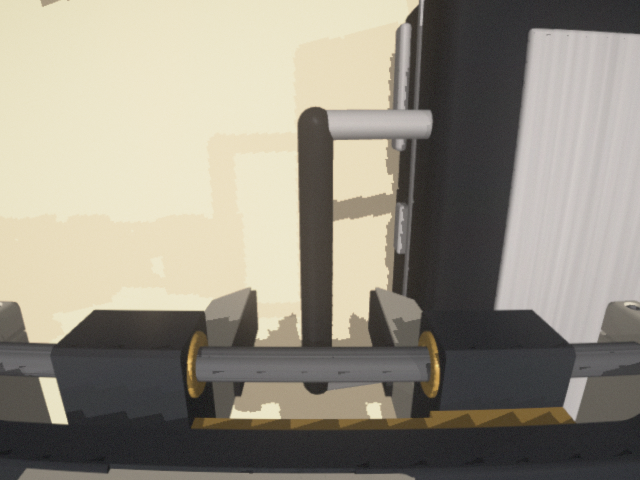

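View pics/side2.png

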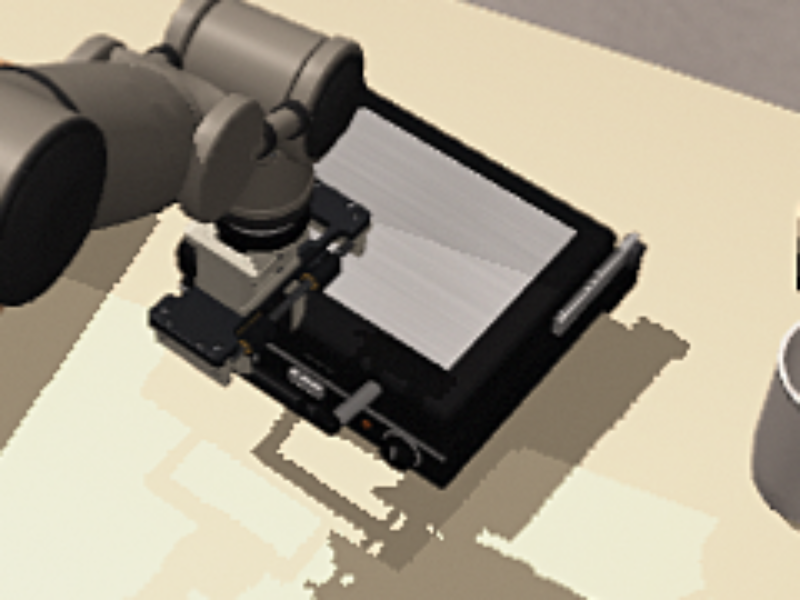

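```bash
python3 - <<'E'
from h import *
w=read_camera("wrist")
for h in (.122,.139):
    a=plane(w,(315,120),h);b=plane(w,(317,382),h);print(a,b,(a+b)/2,np.linalg.norm(a-b))
print(robot.observe()["tool_pos"])
E
python3 -m crank '[[0.2,0.1,2.2,0,0,0,0.54],[0.2,0.1,4.4,0,0,0,0.54],[0.2,0.1,6.4,0,0,0,0.54],[0.2,0.1,6.4,0,0,0,0.54]]'
```

```text
[0.50930516 0.10646862 0.122     ] [ 0.47207018 -0.04588924  0.122     ] [0.49068767 0.03028969 0.122     ] 0.1568418412870809
[0.50922334 0.10661638 0.139     ] [ 0.47503441 -0.03327764  0.139     ] [0.49212887 0.03666937 0.139     ] 0.14401118005472044
[0.4878303  0.0285008  0.19125443]
time: 2.85
tool_pos: [0.4886, 0.0308, 0.1261]
tool_rot: [-3.141, 0.0, 1.324]
contact_force: [0.1, 0.2, -0.6]
opening: 0.0498
```

```bash
python3 -m crank '[[0,0,0,0,0,0,0],[0,0,0,0,0,0,0],[0,0,0,0,0,0,0],[0,0,0,0,0,0,0]]' 50; python3 - <<'E'
from h import *
for i in range(1):
    togo([.487,.030,.123],76)
E
```

```text
time: 3.35
tool_pos: [0.4881, 0.0313, 0.126]
tool_rot: [-3.14, 0.0, 1.325]
contact_force: [-4.7, 1.4, 4.7]
opening: 0.0169
t 3.35 pos [0.4881 0.0313 0.126 ] rot [-1.7992e+02  1.0000e-02  7.5890e+01] F [-4.73  1.37  4.66] op 0.0169
shift cm [-0.16 -0.07  0.3 ] turn deg [-0.08  0.01 -0.11]
```

```bash
python3 -m crank '[[0,0,-0.2,0,0,0,0],[0,0,-0.4,0,0,0,0],[0,0,-0.6,0,0,0,0]]'
```

```text
time: 3.72
tool_pos: [0.4884, 0.0312, 0.1313]
tool_rot: [-3.141, 0.0, 1.324]
contact_force: [4.5, -0.3, -16.3]
opening: 0.0167
```

```bash
python3 -m crank '[[0,0,-0.2,0,0,0,0],[0,0,-0.2,0,0,0,0]]'
```

```text
time: 3.98
tool_pos: [0.4885, 0.0312, 0.1317]
tool_rot: [-3.14, 0.0, 1.324]
contact_force: [6.0, 1.1, -24.8]
opening: 0.0166
```

```bash
python3 -m crank '[[0,0,0.1,0,0,0,0],[0,0,0.1,0,0,0,0],[0,0,0.1,0,0,0,0],[0,0,0.1,0,0,0,0]]'; python3 - <<'E'
from h import *
for n in ("side","scene"):
    w=read_camera(n); cv2.imwrite(f"pics/{n}3.png",cv2.resize(w["frame"][150:330,150:390,::-1] if n=="scene" else w["frame"][150:330,250:490,::-1],(800,600)))
E
```

```text
time: 4.47
tool_pos: [0.4885, 0.0312, 0.1316]
tool_rot: [-3.14, 0.0, 1.324]
contact_force: [4.3, 0.7, -22.8]
opening: 0.0164
```

View pics/side3.png

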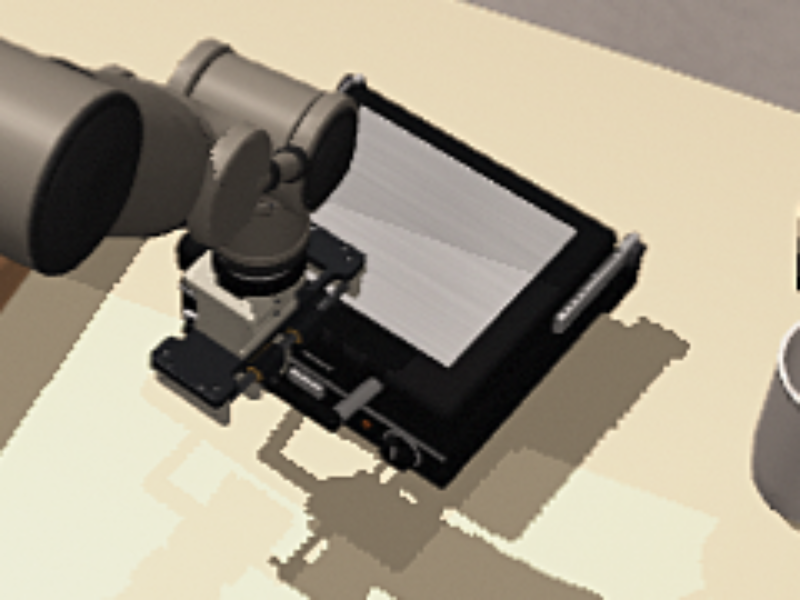

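View pics/scene3.png

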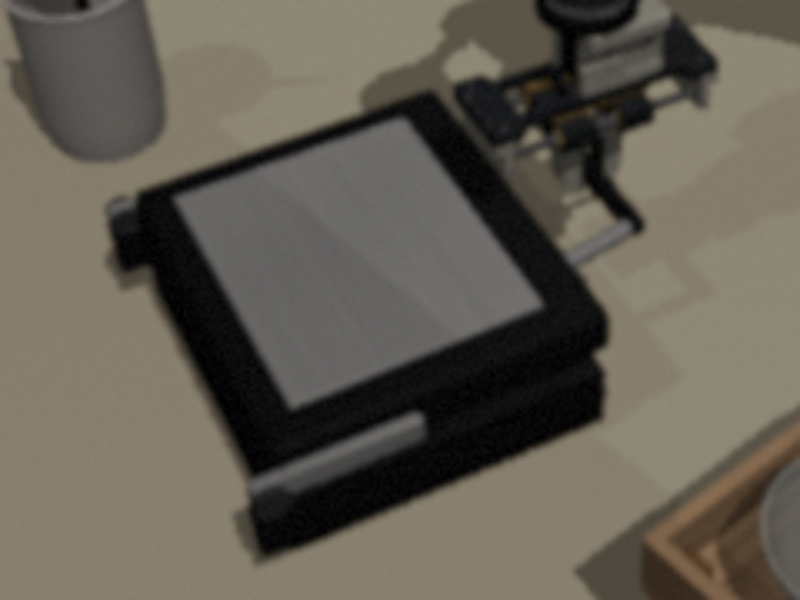

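Pulling with 17–25 N, the handle rose only about 5.6 mm and stopped there for over 0.6 s. A free lid would weigh at most 4.5 N, so the catch is holding. The side and scene views show the lid still seated, with the jaws on the bar. I'll lower the handle and let go.

```bash
python3 -m crank '[[0,0,0.2,0,0,0,0],[0,0,0.5,0,0,0,0],[0,0,0.7,0,0,0,0],[0,0,0.7,0,0,0,0],[0,0,0.7,0,0,0,0]]'
```

```text
time: 5.2
tool_pos: [0.488, 0.0313, 0.1261]
tool_rot: [-3.141, 0.0, 1.325]
contact_force: [-4.8, 2.6, -0.9]
opening: 0.0165
```

```bash
python3 -m crank '[[0,0,0,0,0,0,0.3],[0,0,0,0,0,0,0.54],[0,0,0,0,0,0,0.54],[0,0,0,0,0,0,0.54]]'
```

```text
time: 5.7
tool_pos: [0.4891, 0.031, 0.126]
tool_rot: [3.141, 0.0, 1.324]
contact_force: [0.6, -0.5, 0.9]
opening: 0.048
```

```bash
python3 -m crank '[[0,0,-2,0,0,0,0.54],[0,0,-5,0,0,0,0.54],[0,0,-10,0,0,0,0.54],[-2,-4,-15,0,0,0,0.54],[-2,-5,-17,0,0,0,0.54]]'; python3 - <<'E'
from h import *
w=read_camera("wrist"); cv2.imwrite("pics/wrist4.png",w["frame"][:,:,::-1])
s=read_camera("scene"); cv2.imwrite("pics/scene4.png",cv2.resize(np.clip(s["frame"][160:320,170:370,::-1]*1.6,0,255).astype(np.uint8),(750,600),interpolation=cv2.INTER_CUBIC))
o=cv2.imread("pics/scene0.png")[:,:,::-1]; d=cv2.absdiff(cv2.GaussianBlur(o,(5,5),0),cv2.GaussianBlur(s["frame"],(5,5),0)).max(2)
print("diff lid/handle",d[175:310,180:350].max(),(d[175:310,180:350]>25).sum(),"crock",(d[95:200,140:200]>25).sum(),"trays",(d[235:430,340:570]>25).sum())
togo([.44,.02,.3],76)
E
```

```text
time: 6.32
tool_pos: [0.4345, 0.0236, 0.2982]
tool_rot: [3.138, -0.0, 1.324]
contact_force: [1.2, 0.4, 0.5]
opening: 0.0495
diff lid/handle 47 481 crock 0 trays 0
t 6.425 pos [0.4356 0.0239 0.2985] rot [ 1.7965e+02 -4.0000e-02  7.5880e+01] F [ 0.9   0.27 -0.15] op 0.0496
shift cm [-0.27  0.52 -0.14] turn deg [ 0.35 -0.04 -0.12]
```

View pics/scene4.png

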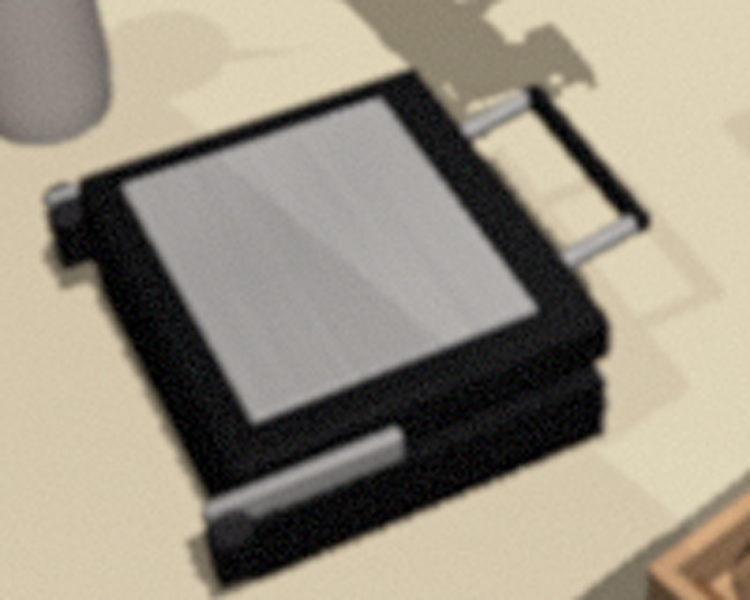

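View pics/wrist4.png

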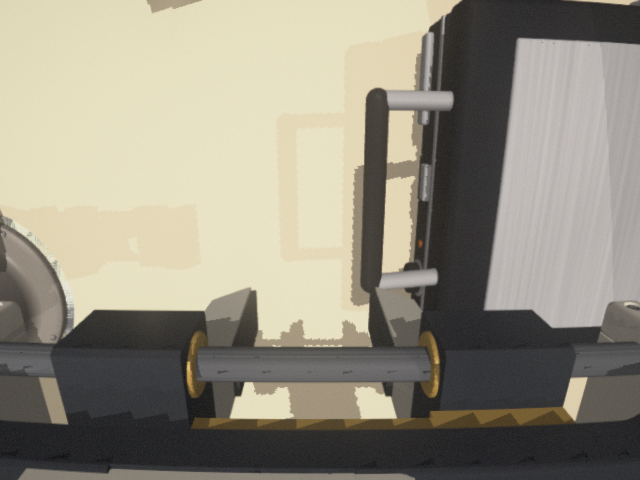

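The lid looks the same as at the start: bar ends at (535,92) and (645,220) in the enlarged view, with only the arm's shadow changed. The crock and trays show no changed pixels. I'll hand in.

```bash
python3 -c "
from cell import robot
print(robot.hand_in())"
```

```text
the job is handed in; nothing more can be done
None
```

The catch held on the first tug, so no pressing was needed, and I handed the job in with the lid fully down and the gripper clear at about 6.4 s.

- **Tug:** I pinched the handle from above and pulled up. The handle rose about 5.6 mm, close to the stated 5 mm of play. It then held there under 17 to 25 N for over 0.6 s, the most being a little above the 10–20 N you gave for a proper tug. A free lid would have lifted at 3 to 4.5 N.
- **Lid at the end:** The last pictures show the lid and handle in the same place as at the start. I put the handle axis at about 124 mm by triangulating it before the tug, which matches the 122 mm of a lid fully down and not the 139 mm of one resting on the nose.
- **Crock and trays:** The before-and-after picture comparison showed no change there. Some pixels changed near the griddle, which I put down to the arm's shadow by eye.
- **Not checked directly:** I could not read the bolt position, so that the catch is home is inferred from the tug. Pose readings varied by 2 to 3 mm. No check failed.

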